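Close the kindling bundle press

TASK

Two bundling presses stand on the table with their jaws up, each locked by a safety bolt. On the one that has a bundle of kindling in its cradle, first draw the safety bolt out sideways by its upright knob, then bring the jaw fully down on the bundle with the hand bar, and let go. Leave the empty press alone.

Things in the scene. Friction and masses are not known exactly. Their poses are not given: they have to be found in the camera images.
- press: The press with a banded kindling bundle (56 x 140 x 60 mm) in its cradle; plywood base 300 x 240 x 30, fixed. Origin: centre of the base's underside; x from the open front (towards the robot) to the hinge, y left, z up. In mm in this frame: hinge axis along y at x 110, z 110; steel jaw arms at y -85 and y 5; steel bolt rod along y at x 28, z 169 in a dark post, y 35 to 59, top z 182.
- bolt (a joint): Safety bolt of the loaded press, m: 0 = locked, its inner end under the jaw's left arm; grows to 0.035 (stop) as it is drawn to the press's +y, away from the jaw; clear of the arm from 0.025. Starts at 0 to 0.004. Black upright knob on it, 18 mm diameter, axis at press x 28, y 95 + travel, z 178 to 211 mm. About 4 N of friction; stays where it is left.
- jaw (a joint): Jaw of the loaded press, rad: 0 = up, 0.85 = level, at its stop; the locked bolt stops it at about 0.06. Starts at 0 to 0.03. Hand bar: wood, 22 mm diameter, along y, 76 mm clear between the arms, centre at press x = 110 - 210 cos(0.85 - q), y = -40, z = 110 + 210 sin(0.85 - q) mm; 39 mm opening behind it. Stiff hinge, 5 to 10 N at the bar, stays where left.
- spare: The empty press: same shape, size and frame as the loaded one, with its own jaw (up) and bolt (locked), but no bundle in its cradle. Not to be touched.

How it is judged:
On the way, in this order (a step that is already met when the one before it is completed fails the run):
1. the safety bolt of the loaded press is drawn out clear of the jaw while the jaw is still up (value of joint bolt above 0.025 m and value of joint jaw below 0.15 rad), for 0.1 s.
2. the jaw of the loaded press is brought fully down (value of joint jaw above 0.77 rad), for 0.1 s.
At the end, for the whole second after the job is handed in: On the loaded press the bolt is drawn out by more than 25 mm of its 35 mm and the jaw is down within 0.08 rad (about 4.5 degrees, 17 mm at the hand bar) of its stop and at rest (value of joint bolt above 0.025 m and value of joint jaw above 0.77 rad and velocity of joint jaw below 0.05 rad/s); the robot touches nothing.
It fails at once if the empty press is touched with more than 3 N (contact force between any of the arm, the fingers and spare above 3 N).
It also fails if it takes over 48 s, if anything falls off the work surface, if the arm or the gripper's body presses on something with over 40 N, if the wrist force passes 120 N, or if a joint passes its speed limit or range.

ROBOT

A 6-joint arm with a two-finger parallel gripper is mounted at the origin on the work surface. World frame = base frame: x ahead of the robot, y to its left, z up, the work surface at z = 0. Lengths are in m, angles in rad, forces in N, time in s.
With the tool pointing down it reaches from about 0.425 to 0.95 m from the base axis. Payload 3.5 kg.
Tool frame: the origin (TCP) lies on the centre line of the jaws, within the pads' length; the fingertips stand 14 mm ahead of it and the grasp point (between the pads) lies 5 mm behind it (ctrl.finger_overhang is the distance from the TCP to the fingertips, in m); z points along the fingers, y is the line along which they close (so a half turn about z gives the same grasp; the last joint's range is limited). The gripper opens to 85 mm and grips with 20 to 120 N. Pads are 22 mm wide; open, the fingers measure 114 mm over their backs; the gripper's body (76 mm by 85 mm) begins 54 mm behind the grasp point. The pads swing forward as they close: fully open they stand 13 mm farther back than shut.
Start: joints at [1.009, 0.286, 1.577, -0, 1.279, -0.15], TCP at [0.27, 0.619, 0.245] pointing down, gripper open.
Joint ranges: [-2.77, 2.77], [-0.9, 2.22], [0.21, 2.48], [-1.53, 4.67], [0.24, 2.81], [-2.84, 2.84]. Speed limits (rad/s): [2.79, 2.79, 3.14, 3.14, 3.14, 3.14].

INTERFACE

Orientations are given as a unit quaternion [x, y, z, w].
In Python, from plant import ctrl gives the robot as it stands.
- The arm moves only by the tool send_rows, never from a script. Its argument "moves" is text: rows parted by semicolons, each of 7 numbers parted by spaces: the turn, a rotation vector about the tool's x, y, z in units of 360 degrees (1.0 is 360 degrees), then the shift along the tool's x, y, z in units of 20 cm (1.0 is 20 cm), then the gripper's target within -1 to 1 (fully open at 1, half-way at 0, shut at -1). A call has 1 to 12 rows; each row is the pose to reach, as a shift and turn from the pose commanded when the call began, along the tool's axes at that moment, turning the shorter way round; what a row does not reach only later rows make up. A row lasts 1/8 s, in which the tool goes at most 62.5 mm and 10.7 degrees, less where a joint would pass 70% of its speed; a pose out of reach is approached as far as the arm can. A call with a number of a shift or a turn outside -1 to 1 is refused whole. A call with a gripper value outside its range is refused whole. The fingers move at their own pace and stop on an object; "newtons" is the grip in N (left out, the last holds). Time passes only in rows, so rows that repeat a pose let the fingers close. It gives the time, the measured TCP pose, the force, the opening and the grip force at its end, in the units of the state.
- ctrl.get_state(): the state, without advancing time (a new reading comes with each control period).
- ctrl.read_camera(name): name is "scene" or "top" or "wrist"; returns a dict with "image" (420x560x3 uint8, red, green, blue), "fovy" (degrees; the focal length in pixels is half the picture's height over the tangent of half this angle, whatever the lens; pixels are square), "cx", "cy" (the principal point, pixels), "extrinsics" (4x4, takes a point from camera to world coordinates). Camera axes: x right, y up, looking along -z (the intrinsics and any distortion apply to the point x, -y, -z); pixel columns grow to the right and rows downward; lengths in m; the calibration is good to about 2 mm. A picture is of the moment at which its call begins. There is no depth.
- ctrl.sign_off(): hands the job in; it is judged then, once.
The state is a dict: "time": time; "qpos": joint angles; "dq": joint speeds; "joint_efforts": joint torques, N m; "eef_pos": TCP position; "tcp_rot": TCP orientation; "contact_force": force on the tool from outside, world axes, zero at the start; "wrist_torque": the same for the moment, N m; "opening": opening from 0.0 (shut) to 1.0 (fully open); "finger_force": force on a finger pad.
Only numpy, scipy, OpenCV 4.12 (cv2) and the standard library are available. Lean on these libraries where they do the work, as an engineer would, in place of code of your own. Each camera call takes 0.05 s, during which the arm holds its last target. There are 200 camera calls.

## Working session

There is one attempt and no reset: what is moved stays moved. The work goes in short steps, Python scripts to look and compute and a tool call to move; the robot and the scene stay as the last step left them, time stands still between calls to the robot, and variables do not carry over. Pictures are saved under pics/ and viewed, at most 10 in all, crops included, and the job is handed in when it is done.

Besides the shell and the picture viewer there is one more tool, called as name(argument=value, ...) on one line, values as JSON. send_rows: Moves the arm, as the interface text tells. Its arguments: {"type":"object","properties":{"moves":{"type":"string"},"newtons":{"type":"number"}},"required":["moves"]}

```bash
mkdir -p pics; ls; cat > h.py <<'E'
from plant import ctrl
import numpy as np, cv2
def shot(n,f):
    d=ctrl.read_camera(n); cv2.imwrite(f'pics/{f}.png',d['image'][:,:,::-1]); np.savez(f'pics/{f}.npz',**{k:np.array(v) for k,v in d.items() if v is not None}); print(n,[(k,v) for k,v in d.items() if k!='image']); return d
def ray(d,u,v):
    f=210/np.tan(np.radians(float(d['fovy']))/2); E=np.array(d['extrinsics'])
    r=E[:3,:3]@np.array([(u-float(d['cx']))/f,-(v-float(d['cy']))/f,-1]); return E[:3,3],r
def onz(d,u,v,z):
    o,r=ray(d,u,v); return o+r*(z-o[2])/r[2]
def proj(d,p):
    f=210/np.tan(np.radians(float(d['fovy']))/2); E=np.array(d['extrinsics'])
    q=E[:3,:3].T@(np.array(p)-E[:3,3]); return np.array([float(d['cx'])-f*q[0]/q[2],float(d['cy'])+f*q[1]/q[2]])
def load(f): return dict(np.load(f'pics/{f}.npz'))
E
python3 - <<'E'
from h import *
shot('top','top0');shot('scene','sc0');print(ctrl.get_state())
E
```

```text
pics
top [('fovy', 56.28414675912065), ('cx', 276.153040110611), ('cy', 204.85842236883516), ('extrinsics', array([[ 0.02837608,  0.99099591, -0.13085068,  0.52118282],
       [-0.99954897,  0.02684306, -0.01346515, -0.04811957],
       [-0.00983147,  0.13117375,  0.99131064,  0.78370241],
       [ 0.        ,  0.        ,  0.        ,  1.        ]]))]
scene [('fovy', 57.41851295619519), ('cx', 284.6911562000929), ('cy', 211.9806586028021), ('extrinsics', array([[ 0.23807455, -0.73039925,  0.64018548,  1.10034971],
       [ 0.97105603,  0.16593563, -0.17180093, -0.18073689],
       [ 0.01925369,  0.66255739,  0.74876365,  0.68843848],
       [ 0.        ,  0.        ,  0.        ,  1.        ]]))]
{'time': 0.1, 'qpos': array([ 1.00896306e+00,  2.87111190e-01,  1.57804601e+00, -1.44570001e-05,
        1.27857791e+00, -1.49976086e-01]), 'dq': array([-7.06074140e-04, -7.74555418e-04, -4.51992931e-03, -1.21422326e-03,
       -4.63092540e-04, -9.80796070e-05]), 'joint_efforts': array([ 3.25172141e-04, -4.07292652e+01, -2.93699992e+01, -9.92251717e-05,
        3.36793251e-03, -2.95069526e-06]), 'eef_pos': array([0.26986701, 0.61808887, 0.24405437]), 'tcp_rot': array([ 2.04474055e-01,  9.78871398e-01, -1.00650286e-03, -3.66769335e-04]), 'contact_force': array([-0.47531791,  0.38737061,  0.07045122]), 'wrist_torque': array([ 0.06148927, -0.01764307,  0.03874372]), 'finger_force': 0.0, 'opening': 1.001216918882025}
```

View pics/top0.png

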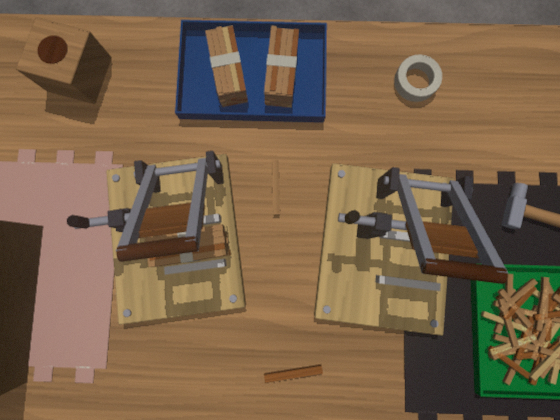

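View pics/sc0.png

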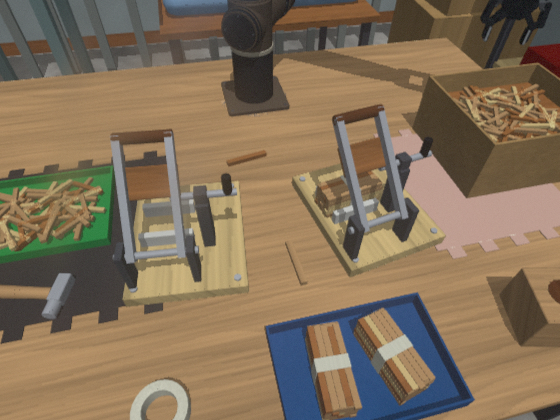

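The left press in the top view (+y side) holds the banded bundle, with its base corners near (118,322), (243,308), (228,156), (108,168) and its knob at (77,221). In the scene view it is the right-hand press, with the knob at (427,146) and the bar at (358,114). The right press in the top view is empty.

```bash
cat > pose.py <<'E'
from h import *
d=load('top0'); s=load('sc0')
im=d['image']; hsv=cv2.cvtColor(im,cv2.COLOR_RGB2HSV)
print('hsv base',hsv[300,150],hsv[190,125],'table',hsv[300,280],hsv[140,200])
for p in [(118,322),(243,308),(228,156),(108,168)]: print(p,onz(d,*p,.03).round(3))
def tri(a,b):
    o1,r1=ray(d,*a);o2,r2=ray(s,*b)
    t=np.linalg.lstsq(np.c_[r1,-r2],o2-o1,rcond=None)[0]
    p,q=o1+r1*t[0],o2+r2*t[1]; return ((p+q)/2).round(4),np.linalg.norm(p-q).round(4)
print('knob top',tri((74,221),(428,140)))
c=np.hstack([im[130:340,50:270][:,:,::-1], s['image'][90:300,270:490][:,:,::-1]])
cv2.imwrite('pics/crop0.png',cv2.resize(c,None,fx=1.8,fy=1.8,interpolation=cv2.INTER_CUBIC))
E
python3 pose.py
```

```text
hsv base [ 19 111 161] [ 19 109 155] table [ 15 123 145] [ 15 126 160]
(118, 322) [0.392 0.252 0.03 ]
(243, 308) [0.424 0.019 0.03 ]
(228, 156) [0.715 0.06  0.03 ]
(108, 168) [0.685 0.295 0.03 ]
knob top (array([0.5652, 0.2584, 0.2084]), np.float64(0.0015))
```

View pics/crop0.png

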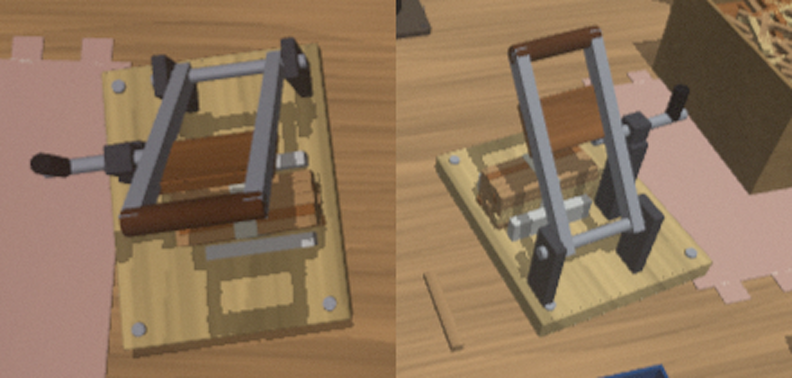

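Both views agree: the base measures about 0.295 x 0.235 m, yaw is about 8°, and the triangulated knob top (z 0.208) matches the prediction. Next I check the bar, refine the pose and check the box height.

```bash
cat > press.py <<'E'
import numpy as np
C=np.array([.554,.1565]);A=.141
def W(x,y,z):
    c,s=np.cos(A),np.sin(A); return np.array([C[0]+(c*x-s*y)/1e3,C[1]+(s*x+c*y)/1e3,z/1e3])
def bar(q): return W(110-210*np.cos(.85-q),-40,110+210*np.sin(.85-q))
def tool(st,p,yaw=None):
    from scipy.spatial.transform import Rotation as R
    return R.from_quat(st['tcp_rot']).inv().apply(np.array(p)-st['eef_pos'])/.2
E
cat >> pose.py <<'E'
from press import *
print('bar ends top view',onz(d,122,247,.266).round(3),onz(d,195,240,.266).round(3),'pred',bar(.015).round(3))
print('tri bar L',tri((123,252),(337,121)),'R?',tri((193,242),(380,111)))
print('box corner',tri((42,223),(480,137)), tri((42,223),(425,113)))
for w in [(28,97,211),(28,97,178)]: print(W(*w).round(3),proj(d,W(*w)).round(),proj(s,W(*w)).round())
for w in [(-150,120,30),(-150,-120,30),(150,-120,30),(150,120,30)]: print(proj(d,W(*w)).round(1),proj(s,W(*w)).round(1))
print('box ground',[onz(s,*p,0).round(3) for p in [(472,192)]])
print('move to above knob', tool(ctrl.get_state(),W(28,97,300)).round(4))
E
python3 pose.py
```

```text
hsv base [ 19 111 161] [ 19 109 155] table [ 15 123 145] [ 15 126 160]
(118, 322) [0.392 0.252 0.03 ]
(243, 308) [0.424 0.019 0.03 ]
(228, 156) [0.715 0.06  0.03 ]
(108, 168) [0.685 0.295 0.03 ]
knob top (array([0.5652, 0.2584, 0.2084]), np.float64(0.0015))
bar ends top view [0.528 0.16  0.266] [0.54  0.064 0.266] pred [0.529 0.113 0.266]
tri bar L (array([0.5163, 0.1168, 0.2592]), np.float64(0.0829)) R? (array([0.5516, 0.0994, 0.2869]), np.float64(0.0783))
box corner (array([0.5728, 0.3429, 0.1977]), np.float64(0.0575)) (array([0.5531, 0.2521, 0.2715]), np.float64(0.0245))
[0.568 0.256 0.211] [ 74. 219.] [428. 140.]
[0.568 0.256 0.178] [ 85. 221.] [423. 153.]
[116.4 323.7] [374.7 153.6]
[244.1 309. ] [291.7 175.4]
[228.6 154. ] [348.4 270.3]
[107.5 167.6] [445.2 236.7]
box ground [array([0.551, 0.459, 0.   ])]
move to above knob [-2.0901 -1.0606 -0.2781]
```

send_rows(moves="0 0 0 0 0 -0.28 1; 0 0 0.08 -1 -0.53 -0.28 1; 0 0 0.08 -1 -0.53 -0.28 1; 0 0 0.08 -1 -0.53 -0.28 1; 0 0 0.08 -1 -0.53 -0.28 1; 0 0 0.08 -1 -0.53 -0.28 1", newtons=40)

```text
time: 0.85
eef_pos: [0.4125, 0.4392, 0.3007]
tcp_rot: [0.443, 0.896, -0.001, -0.0]
contact_force: [-0.4, 0.9, 0.2]
opening: 0.999
finger_force: 0.0
```

```bash
cat > where.py <<'E'
from h import *; from press import *
from scipy.spatial.transform import Rotation as R
import sys
def want(p,st,yaw=A):
    r=R.from_quat(st['tcp_rot'])
    T=R.from_matrix(np.array([[np.sin(yaw),np.cos(yaw),0],[-np.cos(yaw),np.sin(yaw),0],[0,0,-1]]).T.T) if 0 else R.from_matrix(np.c_[[-np.sin(yaw),np.cos(yaw),0],[np.cos(yaw),np.sin(yaw),0],[0,0,-1]])
    return (r.inv()*T).as_rotvec()/(2*np.pi), r.inv().apply(np.array(p)-st['eef_pos'])/.2
st=ctrl.get_state()
print(st['time'],st['eef_pos'].round(4),st['contact_force'].round(1))
E
python3 -c "
from where import *
t,p=want(W(28,97,300),st);print(t.round(4),p.round(4))"
```

```text
0.85 [0.4125 0.4392 0.3007] [-0.4  0.9  0.2]
[-0.0002  0.0001  0.0813] [-1.1985  0.0638  0.0038]
```

send_rows(moves="0 0 0.081 -1 0.06 0 1; 0 0 0.081 -1 0.06 0 1; 0 0 0.081 -1 0.06 0 1; 0 0 0.081 -1 0.06 0 1; 0 0 0.081 -1 0.06 0 1; 0 0 0.081 -1 0.06 0 1")

```text
time: 1.6
eef_pos: [0.5414, 0.2919, 0.3012]
tcp_rot: [0.652, 0.758, -0.0, -0.0]
contact_force: [-0.2, -0.4, 0.3]
opening: 1.0
finger_force: 0.0
```

```bash
python3 -c "
from where import *
t,p=want(W(28,97,300),st);print(t.round(4),p.round(4))
d=shot('wrist','w1'); print(proj(d,W(28,97,211)),proj(d,W(28,59,182)))"
```

```text
1.6 [0.5414 0.2919 0.3012] [-0.2 -0.4  0.3]
[-0.0001 -0.0001  0.0014] [-0.195   0.1055  0.0056]
wrist [('fovy', 67.03277237584467), ('cx', 277.90563263224414), ('cy', 211.90259331727688), ('extrinsics', array([[ 9.88741775e-01, -1.44453590e-01, -3.90238648e-02,
         5.31632585e-01],
       [ 1.49631192e-01,  9.53725130e-01,  2.60804301e-01,
         3.57067094e-01],
       [-4.56077109e-04, -2.63707295e-01,  9.64602641e-01,
         4.29653477e-01],
       [ 0.00000000e+00,  0.00000000e+00,  0.00000000e+00,
         1.00000000e+00]]))]
[305.94227378 269.77781193] [301.7052221  295.08169116]
```

View pics/w1.png

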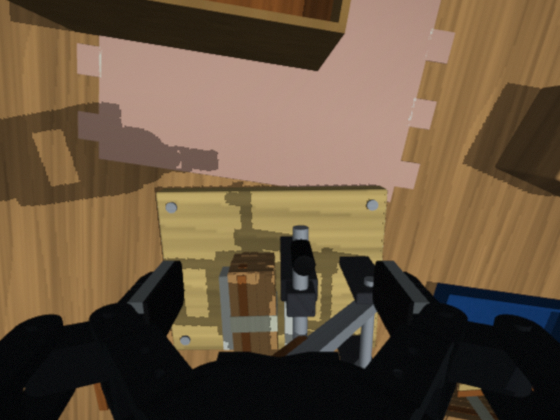

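The knob shows at about (303,266), within 4 px of the predicted (306,270), so the pose holds. Now I go over it and down.

send_rows(moves="0 0 0.001 -0.195 0.105 0 1; 0 0 0.001 -0.195 0.105 0 1; 0 0 0.001 -0.195 0.105 0.25 1; 0 0 0.001 -0.195 0.105 0.5 1; 0 0 0.001 -0.195 0.105 0.5 1; 0 0 0.001 -0.195 0.105 0.5 1; 0 0 0.001 -0.195 0.105 0.5 1")

```text
time: 2.52
eef_pos: [0.5705, 0.2557, 0.2049]
tcp_rot: [0.655, 0.755, 0.002, 0.002]
contact_force: [-0.2, 0.1, 1.3]
opening: 0.997
finger_force: 0.0
```

send_rows(moves="0 0 0 0 0 0 -1; 0 0 0 0 0 0 -1; 0 0 0 0 0 0 -1; 0 0 0 0 0 0 -1; 0 0 0 0 0 0 -1; 0 0 0 0 0 0 -1; 0 0 0 0 0 0 -1; 0 0 0 0 0 0 -1")

```text
time: 3.52
eef_pos: [0.5669, 0.2545, 0.2016]
tcp_rot: [0.655, 0.755, -0.003, -0.002]
contact_force: [-7.2, -1.6, 4.7]
opening: 0.195
finger_force: 39.2
```

The opening of about 17 mm matches the 18 mm knob, so it is gripped. Now I pull along tool −x.

send_rows(moves="0 0 0 -0.05 0 0 -1; 0 0 0 -0.1 0 0 -1; 0 0 0 -0.14 0 0 -1; 0 0 0 -0.165 0 0 -1; 0 0 0 -0.165 0 0 -1; 0 0 0 -0.165 0 0 -1; 0 0 0 -0.165 0 0 -1")

```text
time: 4.4
eef_pos: [0.5738, 0.2219, 0.2013]
tcp_rot: [0.656, 0.755, -0.0, 0.0]
contact_force: [0.2, -0.3, 0.0]
opening: 0.001
finger_force: 0.0
```

```bash
python3 -c "
from where import *
shot('top','t2');s=shot('scene','s2')
c=np.hstack([load('t2')['image'][130:340,20:240][:,:,::-1], s['image'][60:270,300:520][:,:,::-1]])
cv2.imwrite('pics/crop2.png',cv2.resize(c,None,fx=1.8,fy=1.8,interpolation=cv2.INTER_CUBIC))"
```

```text
4.4 [0.5738 0.2219 0.2013] [ 0.2 -0.3  0. ]
top [('fovy', 56.28414675912065), ('cx', 276.153040110611), ('cy', 204.85842236883516), ('extrinsics', array([[ 0.02837608,  0.99099591, -0.13085068,  0.52118282],
       [-0.99954897,  0.02684306, -0.01346515, -0.04811957],
       [-0.00983147,  0.13117375,  0.99131064,  0.78370241],
       [ 0.        ,  0.        ,  0.        ,  1.        ]]))]
scene [('fovy', 57.41851295619519), ('cx', 284.6911562000929), ('cy', 211.9806586028021), ('extrinsics', array([[ 0.23807455, -0.73039925,  0.64018548,  1.10034971],
       [ 0.97105603,  0.16593563, -0.17180093, -0.18073689],
       [ 0.01925369,  0.66255739,  0.74876365,  0.68843848],
       [ 0.        ,  0.        ,  0.        ,  1.        ]]))]
```

View pics/crop2.png

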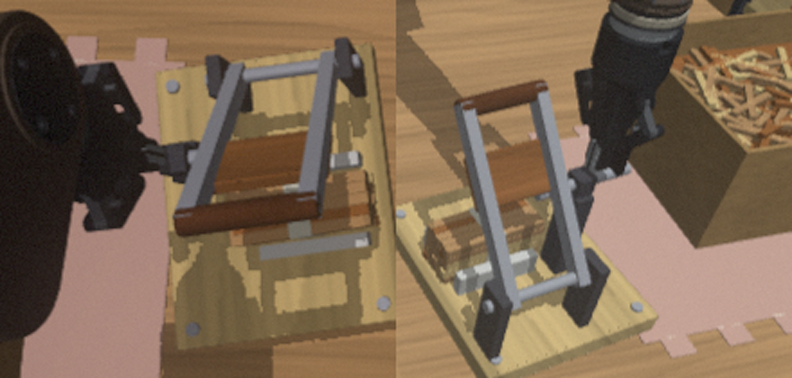

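I got the sign wrong: tool +x is the press's +y. The grip slipped off inwards and nothing was disturbed (force 0). The shut fingers now stand between the post and the knob at press y ≈ 62, x ≈ 29, tips z 0.187, so I can push the knob outwards with them.

send_rows(moves="0 0 0 0.06 0 0 -1; 0 0 0 0.11 0 0 -1; 0 0 0 0.15 0 0 -1; 0 0 0 0.19 0 0 -1; 0 0 0 0.225 0 0 -1; 0 0 0 0.225 0 0 -1; 0 0 0 0.225 0 0 -1")

```text
time: 5.38
eef_pos: [0.5675, 0.2676, 0.2013]
tcp_rot: [0.656, 0.755, 0.001, -0.0]
contact_force: [-0.4, -0.5, -1.3]
opening: 0.001
finger_force: 0.0
```

```bash
python3 -c "
from where import *
v=st['eef_pos'][:2]-C;print('press xy',np.cos(A)*v[0]+np.sin(A)*v[1],-np.sin(A)*v[0]+np.cos(A)*v[1])
t=load('top0');t=ctrl.read_camera('top');s=ctrl.read_camera('scene')
for b in (0,28,32,35): print(b,proj(t,W(28,95+b,211)).round(),proj(s,W(28,95+b,211)).round())
c=np.hstack([t['image'][150:290,0:180][:,:,::-1], s['image'][80:220,340:520][:,:,::-1]])
cv2.imwrite('pics/crop3.png',cv2.resize(c,None,fx=2.2,fy=2.2,interpolation=cv2.INTER_CUBIC))"
```

```text
5.375 [0.5675 0.2676 0.2013] [-0.4 -0.5 -1.3]
press xy 0.028996974605955527 0.1080954701180408
0 [ 75. 219.] [427. 140.]
28 [ 56. 221.] [438. 137.]
32 [ 54. 221.] [440. 137.]
35 [ 52. 221.] [441. 137.]
```

View pics/crop3.png

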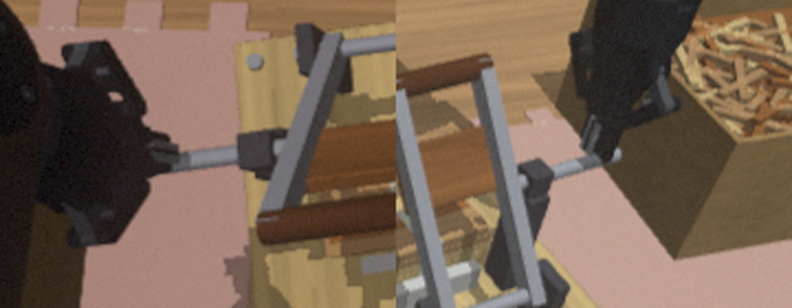

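The rod stands out much further, but the gripper hides the knob. I lift and move above the bar, then check both.

send_rows(moves="0 0 0 -0.02 0 0 -1; 0 0 0 -0.02 0 -0.3 -1; 0 0 0 -0.02 0 -0.6 -1; 0 0 0 -0.02 0 -0.7 -1; 0 0 0 -0.25 -0.1 -0.7 -1; 0 0 0 -0.5 -0.2 -0.7 -1; 0 0 0 -0.74 -0.3 -0.7 -1; 0 0 0 -0.74 -0.3 -0.7 -1; 0 0 0 -0.74 -0.3 -0.7 -1")

```text
time: 6.6
eef_pos: [0.5287, 0.1117, 0.3407]
tcp_rot: [0.656, 0.755, 0.0, -0.0]
contact_force: [0.8, -0.5, 0.8]
opening: 0.001
finger_force: 0.0
```

```bash
python3 -c "
from where import *
v=st['eef_pos'][:2]-C;print('press xy',np.cos(A)*v[0]+np.sin(A)*v[1],-np.sin(A)*v[0]+np.cos(A)*v[1])
w=ctrl.read_camera('wrist');s=ctrl.read_camera('scene')
for b in (0,28,32,35): print(b,proj(w,W(28,95+b,211)).round(),proj(s,W(28,95+b,211)).round())
E=bar(.015);print('bar L end top, c',proj(w,W(-31,0,266)).round(),proj(w,E).round(),proj(s,E).round())
c=np.hstack([w['image'][:,:,::-1], cv2.resize(s['image'][80:220,290:470][:,:,::-1],(540,420))])
cv2.imwrite('pics/crop4.png',cv2.resize(c,None,fx=.72,fy=.72,interpolation=cv2.INTER_AREA));print(c.shape)"
```

```text
6.6 [0.5287 0.1117 0.3407] [ 0.8 -0.5  0.8]
press xy -0.031380113705829375 -0.040827775022849386
0 [359.  26.] [427. 140.]
28 [362. -19.] [438. 137.]
32 [363. -26.] [440. 137.]
35 [363. -31.] [441. 137.]
bar L end top, c [278. 166.] [278. 225.] [358. 115.]
(420, 1100, 3)
```

View pics/crop4.png

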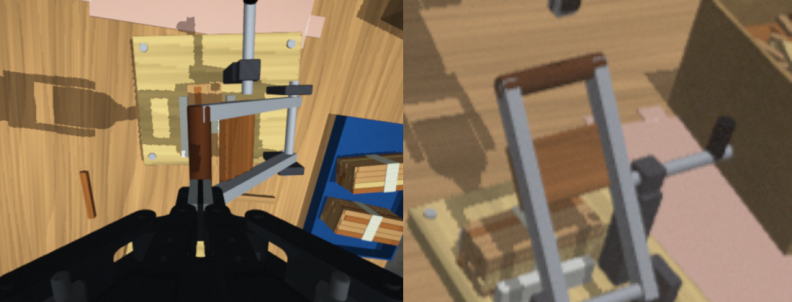

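The knob top shows at about (439,136) in the scene view, so the bolt is out about 31 mm. The bar lies under the shut fingers (wrist column 279, predicted 278). Now I press it down along its arc.

send_rows(moves="0 0 0 0 0 0.12 -1; 0 0 0 0 0 0.22 -1; 0 0 0 0 -0.03 0.27 -1; 0 0 0 0 -0.062 0.313 -1; 0 0 0 0 -0.1 0.35 -1; 0 0 0 0 -0.129 0.393 -1; 0 0 0 0 -0.16 0.435 -1; 0 0 0 0 -0.188 0.48 -1; 0 0 0 0 -0.215 0.525 -1; 0 0 0 0 -0.239 0.57 -1; 0 0 0 0 -0.239 0.57 -1")

```text
time: 8.07
eef_pos: [0.4803, 0.105, 0.2279]
tcp_rot: [0.655, 0.755, -0.001, -0.0]
contact_force: [0.5, -0.3, 1.8]
opening: -0.005
finger_force: 0.6
```

```bash
python3 -c "
from where import *
v=st['eef_pos'][:2]-C;print('press xy',np.cos(A)*v[0]+np.sin(A)*v[1],-np.sin(A)*v[0]+np.cos(A)*v[1])
t=ctrl.read_camera('scene')
for q in (0,.2,.4): print(q,proj(t,bar(q)).round())
c=t['image'][60:270,300:520][:,:,::-1]
cv2.imwrite('pics/crop5.png',cv2.resize(c,None,fx=2,fy=2,interpolation=cv2.INTER_CUBIC))"
```

```text
8.075 [0.4803 0.105  0.2279] [ 0.5 -0.3  1.8]
press xy -0.08015539763070074 -0.04061606815393467
0 [359. 114.]
0.2 [350. 120.]
0.4 [342. 128.]
```

View pics/crop5.png

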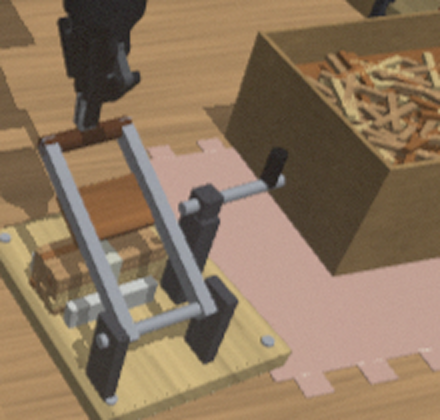

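The jaw is following: the bar is at about (345,126), q ≈ 0.37, and the bolt is clear. I continue to the stop.

send_rows(moves="0 0 0 0 -0.02 0.05 -1; 0 0 0 0 -0.04 0.1 -1; 0 0 0 0 -0.058 0.15 -1; 0 0 0 0 -0.072 0.2 -1; 0 0 0 0 -0.083 0.25 -1; 0 0 0 0 -0.092 0.3 -1; 0 0 0 0 -0.099 0.354 -1; 0 0 0 0 -0.103 0.406 -1; 0 0 0 0 -0.104 0.45 -1; 0 0 0 0 -0.104 0.47 -1; 0 0 0 0 -0.104 0.47 -1; 0 0 0 0 -0.104 0.47 -1")

```text
time: 9.62
eef_pos: [0.4604, 0.1021, 0.1347]
tcp_rot: [0.655, 0.755, -0.001, -0.001]
contact_force: [-8.5, -1.4, 11.9]
opening: 0.004
finger_force: 6.0
```

TCP z 0.1347 puts the bar at z ≈ 0.110, which is level at the stop. I lift off and check.

send_rows(moves="0 0 0 0 0 -0.1 -1; 0 0 0 0 0 -0.3 -1; 0 0 0 0 0 -0.6 -1; 0 0 0 0 0 -0.8 -1; 0 0 0 0 0 -0.8 -1; 0 0 0 0 0 -0.8 -1; 0 0 0 0 0 -0.8 -1")

```text
time: 10.5
eef_pos: [0.4601, 0.1021, 0.291]
tcp_rot: [0.655, 0.755, -0.001, -0.001]
contact_force: [-0.5, 0.1, 0.5]
opening: -0.002
finger_force: 0.0
```

```bash
python3 -c "
from where import *
t=ctrl.read_camera('scene')
for q in (.7,.77,.85): print(q,proj(t,bar(q)).round(1))
print([proj(t,W(28,95+b,211)).round(1) for b in (25,35)])
c=t['image'][60:270,270:490][:,:,::-1]
cv2.imwrite('pics/crop6.png',cv2.resize(c,None,fx=2.5,fy=2.5,interpolation=cv2.INTER_CUBIC))"
```

```text
10.5 [0.4601 0.1021 0.291 ] [-0.5  0.1  0.5]
0.7 [334.9 145.5]
0.77 [333.8 150.1]
0.85 [332.8 155.6]
[array([437.2, 137.6]), array([441.2, 136.6])]
```

View pics/crop6.png

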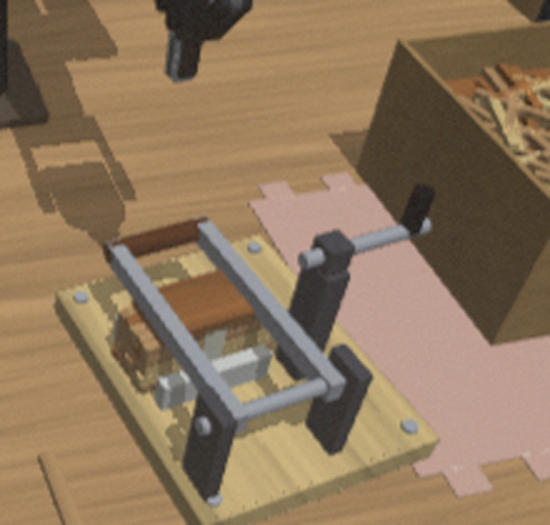

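The bar is at (332.8,155.2), so q ≈ 0.845. The knob top is at (439.6,135.6), so the bolt is out about 31 mm, and the robot is clear of everything. I hand in.

```bash
python3 -c "
from plant import ctrl
print(ctrl.sign_off())"
```

```text
the job is handed in; nothing more can be done
None
```

The job is handed in: from the last picture, the loaded press's bolt is out about 31 mm and its jaw is fully down (about 0.845 rad); the robot is clear and the empty press was never approached. One slip on the way: I first pulled the bolt the wrong way and the grip came off the knob, so I pushed the knob out with the shut fingers instead.

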